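Switch off the egg cooker and hold its lid half open

TASK

The eggs are done: switch the egg cooker off by turning its black dial until the pointer faces the red dot, and only then raise the clear lid by its bar handle to 45 degrees, letting the steam out while the drops on the lid run back into the bowl. Do not swing the lid right back, do not let it drop, and leave the eggs and the other things on the birch top where they are. The lid falls shut by itself, so finish while still holding it by the handle, still, at 45 degrees.

Things in the scene. Friction and masses are not known exactly. Their poses are not given: they have to be found in the camera images.
- cooker: white plastic egg cooker, fixed; origin on the surface, on the axis of its round bowl (176 mm across, rim 74 mm high). x points to the hinge at its back, y to its left, z up. A console 130 by 130 mm, flat top 58 mm above the surface, is joined to its right side (y -197 to -67 mm). Edge of the shut lid 76 to 84 mm up, 178 mm across; top of the dome 138 mm up. Three eggs stand under the lid
- dial (a joint): black dial on the console, vertical axis; angle in rad of its pointer from the red off dot: 0 = faces the dot, positive = clockwise of it seen from above (cooking marks, three black dots), negative = anticlockwise (keep-warm, small orange dot). Runs from -0.9 to 1.8 with no stop or click at the dot; stiff enough (0.04 N m) to stay where it is left
- dial_grip (a point): on the dial's axis, half-way up its upright grip bar: 44 mm long, 12 mm thick, from 62 to 84 mm above the surface, centred on the axis. A white line on one half of its top and its white end are the pointer. The axis is at cooker y = -150 mm, 61 mm from the edge of the lid. This point turns with the dial: its -x axis is the way the pointer faces
- off_mark (a point): red off dot, 11 mm across, on the console's top 41 mm in front (cooker -x) of the dial's axis
- lid (a joint): clear domed lid on a level hinge at the back of the bowl, parallel to the cooker's y axis; opening angle in rad: 0 = shut, 0.785 = 45 degrees, stop at 1.2. It weighs about 0.25 kg, the hinge is free, and from every angle the lid falls shut when let go
- lid_hinge (a point): middle of the lid's hinge axis, 98 mm behind (cooker +x) the bowl's axis and 80 mm above the surface
- lid_grip (a point): white bar handle at the lid's front, turning with it; origin at the middle of the bar, 230 mm in front of the hinge axis and 14 mm above it when shut (94 mm above the surface, 132 mm in front of the bowl's axis). Round bar 12 mm thick, 80 mm long, parallel to the hinge, an arm at each end; the opening between bar and lid is 37 mm deep, 68 mm wide, and clear down to the birch
- cup_white_mid (a point): white ceramic egg cup, bystander, 51 mm across, 56 mm high; its centre
- cup_blue_mid (a point): blue ceramic egg cup, bystander, 51 mm across, 56 mm high; its centre
- measure_mid (a point): stainless steel measuring cup, bystander, 70 mm across, 50 mm high, with a flat handle reaching 109 mm from its axis; centre of the cup
- timer_mid (a point): red round kitchen timer with its own turning knob, bystander (not the dial of the cooker), 72 mm across, 50 mm high; its centre
- grinder_mid (a point): glass salt grinder with a steel twist cap, bystander, 52 mm across, 122 mm high; its centre
- egg0_mid (a point): egg standing in the rack under the lid, 42 mm across, 54 mm high; its centre, 95 mm above the surface
- egg1_mid (a point): egg standing in the rack under the lid, 42 mm across, 54 mm high; its centre, 95 mm above the surface
- egg2_mid (a point): egg standing in the rack under the lid, 42 mm across, 54 mm high; its centre, 95 mm above the surface

How it is judged:
By the outcome, as a careful person would: the job done as asked, in the order asked, and still so for the second after the job is handed in, while the arm keeps its last pose, push and grip.
It also fails if it takes over 50 s, if anything falls off the work surface, if the arm or the gripper's body presses on something with over 40 N, if the wrist force passes 120 N, or if a joint passes its speed limit or range.

ROBOT

A 6-joint arm with a two-finger parallel gripper is mounted at the origin on the work surface. World frame = base frame: x ahead of the robot, y to its left, z up, the work surface at z = 0. Lengths are in m, angles in rad, forces in N, time in s.
With the tool pointing down it reaches from about 0.425 to 0.925 m from the base axis. Payload 12.5 kg.
Tool frame: the origin (TCP) lies on the centre line of the jaws, within the pads' length; the fingertips stand env.tips_ahead ahead of it and the grasp point (between the pads) lies 2 mm behind it (env.tips_ahead is the distance from the TCP to the fingertips, in m); z points along the fingers, y is the line along which they close (so a half turn about z gives the same grasp; the last joint's range is limited). The gripper opens to 85 mm and grips with 20 to 120 N. Pads are 22 mm wide; open, the fingers measure 114 mm over their backs; the gripper's body (76 mm by 85 mm) begins 54 mm behind the grasp point. The pads swing forward as they close: fully open they stand 13 mm farther back than shut.
Start: joints at [1.204, 0.491, 1.559, -0, 1.092, -0.106], TCP at [0.161, 0.604, 0.248] pointing down, gripper open.
Joint ranges: [-3.1, 3.1], [-0.84, 2.19], [0.05, 2.79], [-1.13, 4.28], [0.06, 2.93], [-2.69, 2.69]. Speed limits (rad/s): [2.22, 2.22, 2.79, 3.14, 3.14, 3.14].

INTERFACE

Orientations are given as a unit quaternion [w, x, y, z].
In Python, from workcell import env, camera, camera_model gives the robot as it stands. The module is installed in compiled form; this text tells all that it offers.
- The arm moves only by the tool arm_command, never from a script. Its argument "commands" is text: rows parted by semicolons, each of 7 numbers parted by spaces: the opening, from 0 (shut) to 1 (fully open), then the shift along the tool's x, y, z normalised to -1 to 1, where 1 is 250 mm, then the turn, a rotation vector about the tool's x, y, z normalised to -1 to 1, where 1 is 360 degrees. In form: jaw dx dy dz wx wy wz; .... A call has 1 to 10 rows; each row is the pose to reach, as a shift and turn from the pose commanded when the call began, along the tool's axes at that moment, turning the shorter way round; what a row does not reach only later rows make up. A row lasts 1/8 s, in which the tool goes at most 62.5 mm and 10.7 degrees, less where a joint would pass 70% of its speed; a pose out of reach is approached as far as the arm can. A call with a number of a shift or a turn outside -1 to 1 is refused whole. A call with a gripper value outside its range is refused whole. The fingers move at their own pace and stop on an object; "force" is the grip in N (left out, the last holds). Time passes only in rows, so rows that repeat a pose let the fingers close. It gives the time, the measured TCP pose, the force, the opening and the grip force at its end, in the units of the state.
- env.sense(): the state, without advancing time (a new reading comes with each control period).
- camera(name): name is "scene" or "top" or "wrist"; returns the picture (400x640x3 uint8, blue, green, red); there is no depth.
- camera_model(name): a dict with "camera_matrix" (3x3 intrinsics, pixels), "k1" (the pictures are not rectified: a ray, as slopes to the right and down, at radius r is drawn at 1 + k1 r^2 times it, then the intrinsics apply), "R" (3x3) and "t" (3): a world point X has camera coordinates R X + t. Camera axes: x right, y down, z forward; pixel columns grow to the right and rows downward; lengths in m; the calibration is good to about 2 mm. A picture is of the moment at which its call begins: read the wrist's pose just before it. camera_model takes no time and is no camera call; for the wrist camera it gives the pose at the moment of the call.
- env.sign_off(): hands the job in; it is judged then, once.
The state is a dict: "clock": time; "joint_pos": joint angles; "qvel": joint speeds; "joint_efforts": joint torques, N m; "tool_pos": TCP position; "eef_rot": TCP orientation; "contact_force": force on the tool from outside, world axes, zero at the start; "ft_torque": the same for the moment, N m; "finger_gap": opening from 0.0 (shut) to 1.0 (fully open); "gripper_force": force on a finger pad.
Only numpy, scipy, OpenCV 4.12 (cv2) and the standard library are available. Lean on these libraries where they do the work, as an engineer would, in place of code of your own. Each camera call takes 0.05 s, during which the arm holds its last target. There are 200 camera calls.

## Working session

There is one attempt and no reset: what is moved stays moved. The work goes in short steps, Python scripts to look and compute and a tool call to move; the robot and the scene stay as the last step left them, time stands still between calls to the robot, and variables do not carry over. Pictures are saved under pics/ and viewed, at most 10 in all, crops included, and the job is handed in when it is done.

Besides the shell and the picture viewer there is one more tool, called after "Request:" by a JSON object that holds its "method" and its "body", one argument or row to a line. arm_command: Moves the arm, as the interface text tells. Scaled input: -1 to 1 covers 250 mm each way for a shift and 360 degrees each way for a turn. Its arguments: {"type":"object","properties":{"commands":{"type":"string"},"force":{"type":"number"}},"required":["commands"]}

```bash
mkdir -p pics; python3 - <<'E'
from workcell import env,camera,camera_model
import cv2
print(env.sense(), env.tips_ahead)
for n in("scene","top"):
    cv2.imwrite(f"pics/{n}0.png",camera(n)); print(n,camera_model(n))
E
```

```text
{'clock': 0.0, 'joint_pos': array([ 1.20440368e+00,  4.91552802e-01,  1.55947049e+00,  3.77195176e-05,
        1.09170894e+00, -1.05606718e-01]), 'qvel': array([-0.00188521,  0.00102585,  0.00109425,  0.00113395,  0.00075533,
        0.00066958]), 'joint_efforts': array([ 1.18773478e-03, -6.18448377e+01, -2.61582202e+01, -5.09091205e-05,
        4.05314873e-03, -1.62347584e-05]), 'tool_pos': array([0.1610458 , 0.6036694 , 0.24772469]), 'eef_rot': array([-1.49493029e-04,  1.30032392e-01,  9.91509582e-01, -5.50083216e-04]), 'contact_force': array([ 0.17725973, -1.07680179,  0.61041047]), 'ft_torque': array([ 0.01990556,  0.00418518, -0.00814546]), 'gripper_force': 0.0, 'finger_gap': 0.9975512935707057} 0.017
scene {'camera_matrix': array([[370.44098859,   0.        , 313.75558996],
       [  0.        , 370.44098859, 200.2970439 ],
       [  0.        ,   0.        ,   1.        ]]), 'k1': -0.013704803590977279, 'R': array([[ 0.43419912,  0.90081628, -0.00107114],
       [ 0.75940662, -0.36667784, -0.53744669],
       [-0.48453349,  0.23254545, -0.84329705]]), 't': array([-0.23579582, -0.35224282,  1.39283501])}
top {'camera_matrix': array([[452.41810908,   0.        , 318.44617885],
       [  0.        , 452.41810908, 211.50450945],
       [  0.        ,   0.        ,   1.        ]]), 'k1': -0.02314788924946605, 'R': array([[ 0.02288245, -0.99973679,  0.00165778],
       [-0.98468823, -0.02282459, -0.17282397],
       [ 0.17281632,  0.00232224, -0.98495133]]), 't': array([-0.01231208,  0.52841464,  1.38555326])}
```

View pics/scene0.png

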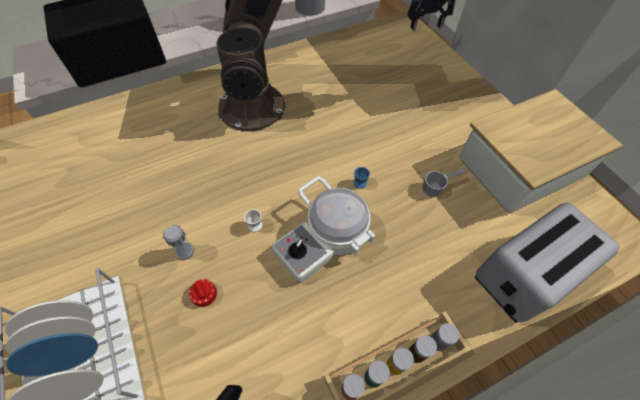

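View pics/top0.png

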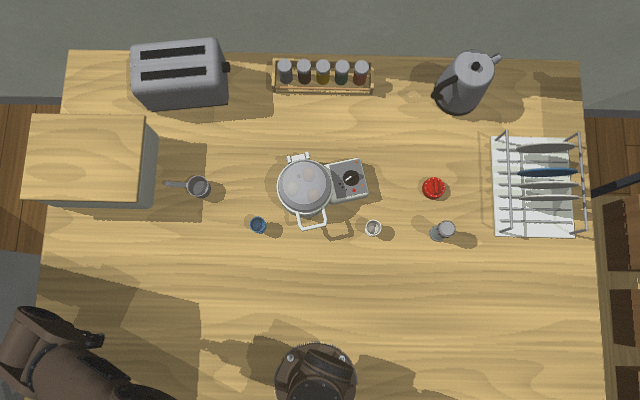

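The cooker is at about (304,187) in the top view, with the console at (350,180) and the handle at (312,225). The white cup is at (373,228), the blue cup at (258,225). Next I'll enlarge this area.

```bash
python3 - <<'E'
import cv2,numpy as np
a=cv2.imread("pics/top0.png")[140:250,240:400]
b=cv2.imread("pics/scene0.png")[160:290,235:395]
f=lambda i:cv2.resize(i,None,fx=5,fy=5,interpolation=cv2.INTER_CUBIC)
cv2.imwrite("pics/top0c.png",f(a)[:,:800]);cv2.imwrite("pics/scene0c.png",cv2.resize(b,None,fx=4.5,fy=4.5,interpolation=cv2.INTER_CUBIC))
E
```

```text
(no output)
```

View pics/top0c.png

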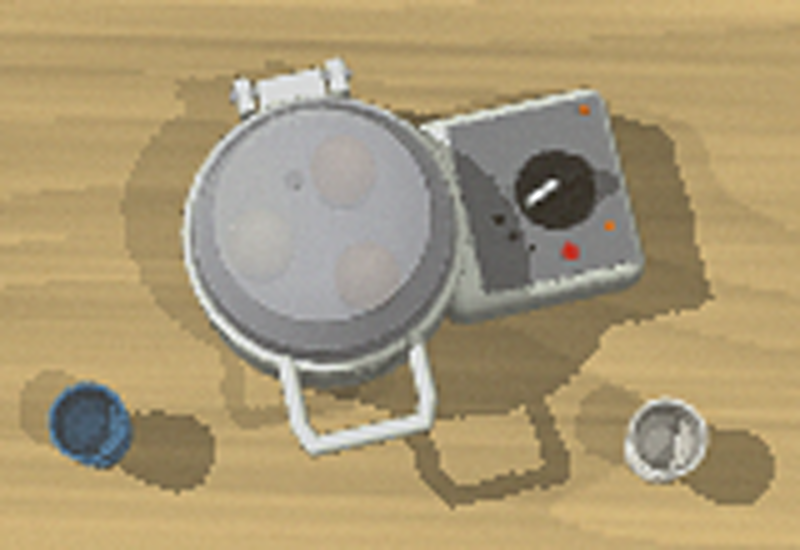

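View pics/scene0c.png

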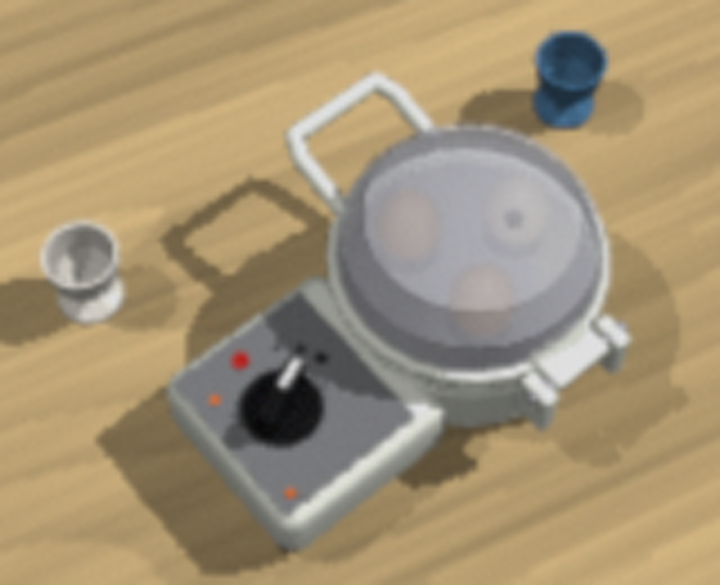

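The top crop shows the red dot at (571,252), and a pointer line from (557,182) to its tip at (528,205). The bar's ends are at about (316,448) and (433,424), and the hinge barrels at (243,97) and (338,77). In the scene crop the dot is at (240,360) and the bar corners at (293,135) and (378,80). I'll fit the cooker's pose to these points.

```bash
cat > h.py <<'E'
import numpy as np
from workcell import camera_model
def px(m,X):
    c=m["R"]@X+m["t"]; s=c[:2]/c[2]; s=s*(1+m["k1"]*(s@s)); K=m["camera_matrix"]
    return np.array([K[0,0]*s[0]+K[0,2],K[1,1]*s[1]+K[1,2]])
def back(m,uv,z):
    K=m["camera_matrix"]; d=np.array([(uv[0]-K[0,2])/K[0,0],(uv[1]-K[1,2])/K[1,1]]); s=d
    for _ in range(5): s=d/(1+m["k1"]*(s@s))
    r=m["R"].T@np.array([*s,1]); o=-m["R"].T@m["t"]; return o+r*(z-o[2])/r[2]
def W(p,X): # cooker->world
    c,s=np.cos(p[2]),np.sin(p[2]); return np.array([p[0]+c*X[0]-s*X[1],p[1]+s*X[0]+c*X[1],X[2]])
E
python3 - <<'E'
from h import *
from scipy.optimize import least_squares
T,S=camera_model("top"),camera_model("scene")
t=lambda u,v:np.array([240+(u+.5)/5-.5,140+(v+.5)/5-.5]); s=lambda u,v:np.array([235+(u+.5)/4.5-.5,160+(v+.5)/4.5-.5])
obs=[(T,t(571,252),(-.041,-.15,.058)),(T,t(314,448),(-.132,.036,.094)),(T,t(432,424),(-.132,-.036,.094)),(T,t(602,92),(.065,-.197,.058)),(T,t(642,270),(-.065,-.197,.056)),
(S,s(240,360),(-.041,-.15,.058)),(S,s(293,135),(-.132,-.036,.094)),(S,s(378,80),(-.132,.036,.094)),(T,t(290,85),(.098,0,.085)),(S,s(178,388),(-.065,-.197,.056))]
f=lambda p:np.concatenate([px(m,W(p,X))-u for m,u,X in obs])
r=least_squares(f,[.6,0.05,.2],loss="soft_l1"); p=r.x
print(p,np.round(r.fun.reshape(-1,2),1).tolist())
for n,X in dict(dial=(0,-.15,.073),red=(-.041,-.15,.058),grip=(-.132,0,.094),hinge=(.098,0,.08)).items(): print(n,W(p,X).round(4))
a=back(T,t(528,205),.084);b=back(T,t(557,182),.084);d=a-b
print("line",a,b,"dial top c px", px(T,W(p,(0,-.15,.084))),t(557,182))
v=np.arctan2(d[1],d[0]); off=p[2]+np.pi
print("pointer yaw",v,"off yaw",off,"dial angle cw+",(off-v+np.pi)%(2*np.pi)-np.pi)
for n,u in dict(white=(665,440),blue=(90,425)).items(): print(n,back(T,t(*u),.05))
E
```

```text
[0.60155801 0.04790005 0.24609597] [[-0.9, -0.1], [-1.1, -0.1], [-1.6, -0.5], [-0.6, -2.7], [1.1, 0.5], [-0.4, 0.4], [-1.0, 0.5], [-1.0, -0.1], [-0.8, -0.4], [-5.4, -1.7]]
dial [ 0.6381 -0.0976  0.073 ]
red [ 0.5983 -0.1076  0.058 ]
grip [0.4735 0.0157 0.094 ]
hinge [0.6966 0.0718 0.08  ]
line [ 0.62161102 -0.08136974  0.084     ] [ 0.63680341 -0.09930055  0.084     ] dial top c px [350.45380198 175.58413586] [351. 176.]
pointer yaw 2.273708540446951 off yaw 3.3876886269737687 dial angle cw+ 1.1139800865268175
white [ 0.48053886 -0.17118644  0.05      ]
blue [0.48169412 0.18990301 0.05      ]
```

Request:
{"method": "arm_command", "body": {
  "commands": "1 -0.856 -0.74 0 0 0 0;1 -0.856 -0.74 0 0 0 0;1 -0.856 -0.74 0 0 0 0;1 -0.856 -0.74 0 0 0 0;1 -0.856 -0.74 0 0 0 0;1 -0.856 -0.74 0 0 0 0"
}}

```text
clock: 0.85
tool_pos: [0.3212, 0.3685, 0.2483]
eef_rot: [-0.0, 0.132, 0.991, -0.0]
contact_force: [-0.2, 1.1, 0.6]
finger_gap: 0.996
gripper_force: 0.0
```

Request:
{"method": "arm_command", "body": {
  "commands": "1 -0.856 -0.74 0 0 0 0;1 -0.856 -0.74 0 0 0 0;1 -0.856 -0.74 0 0 0 0;1 -0.856 -0.74 0 0 0 0;1 -0.856 -0.74 0 0 0 0;1 -0.856 -0.74 0 0 0 0"
}}

```text
clock: 1.6
tool_pos: [0.4802, 0.1353, 0.2479]
eef_rot: [-0.0, 0.131, 0.991, 0.0]
contact_force: [-1.1, 0.3, 0.2]
finger_gap: 1.002
gripper_force: 0.0
```

Request:
{"method": "arm_command", "body": {
  "commands": "0.5 -0.856 -0.74 0 0 0 0.097;0.5 -0.856 -0.74 0 0 0 0.097;0.5 -0.856 -0.74 0 0 0 0.097;0.5 -0.856 -0.74 0 0 0 0.097;0.5 -0.856 -0.74 0 0 0 0.097;0.5 -0.856 -0.74 0 0 0 0.097;0.5 -0.856 -0.74 0 0 0 0.097"
}}

```text
clock: 2.48
tool_pos: [0.638, -0.096, 0.248]
eef_rot: [-0.001, 0.421, 0.907, 0.0]
contact_force: [-0.5, -0.5, 0.4]
finger_gap: 0.5
gripper_force: 0.0
```

```bash
python3 - <<'E'
from h import *
from workcell import env,camera
import cv2
m=camera_model("wrist"); im=camera("wrist"); cv2.imwrite("pics/w1.png",im); np.save("w1.npy",m,allow_pickle=True)
p=[.60156,.0479,.2461]; print(m)
for X in ((-.041,-.15,.058),(0,-.15,.084),(-.132,.036,.094),(-.132,-.036,.094)): print(X,px(m,W(p,X)))
E
```

```text
{'camera_matrix': array([[340.69091163,   0.        , 317.09740133],
       [  0.        , 340.69091163, 195.91118233],
       [  0.        ,   0.        ,   1.        ]]), 'k1': -0.024678878961983074, 'R': array([[ 0.76398858,  0.64522847, -0.00129765],
       [ 0.6228227 , -0.73693044,  0.26272687],
       [ 0.16856258, -0.20152853, -0.96486937]]), 't': array([-0.42452234, -0.50204316,  0.25134365])}
(-0.041, -0.15, 0.058) [277.60017823 158.56133442]
(0, -0.15, 0.084) [316.99518268 183.72914555]
(-0.132, 0.036, 0.094) [ 263.52192012 -131.2291654 ]
(-0.132, -0.036, 0.094) [223.31450275 -26.88744901]
```

View pics/w1.png

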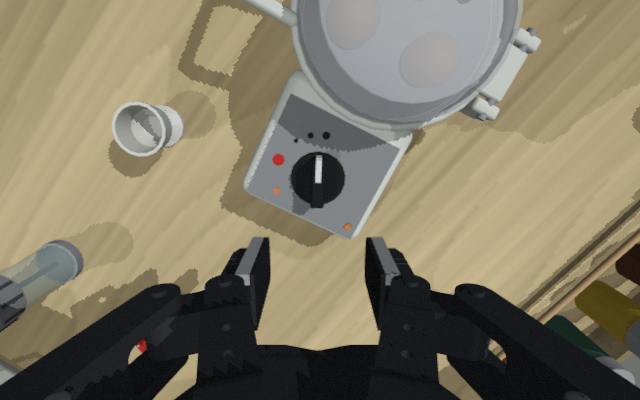

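The wrist view shows the dial at (318,180) with its pointer straight up the picture, so the jaws already match the bar. The red dot is at (278,159), within about a pixel of where the fit puts it. I'll refine using blobs.

```bash
python3 - <<'E'
from h import *
import cv2
m=np.load("w1.npy",allow_pickle=True).item(); im=cv2.imread("pics/w1.png").astype(int)
b,g,r=im[...,0],im[...,1],im[...,2]
def cen(M,x0,x1,y0,y1):
    Q=np.zeros(M.shape,bool);Q[y0:y1,x0:x1]=M[y0:y1,x0:x1]; v,u=np.nonzero(Q); return np.c_[u,v].astype(float)
red=cen((r>150)&(g<80),265,292,145,172); R=back(m,red.mean(0),.058)
wl=cen((r>150)&(g>150)&(b>150),308,330,150,195)
P=np.array([back(m,q,.084)[:2] for q in wl[wl[:,1]>157]]); c=P.mean(0); d=np.linalg.svd(P-c)[2][0]; 
dk=cen((r<50)&(g<50)&(b<50),285,350,145,210); (e,ax,an)=cv2.fitEllipse(cv2.convexHull(dk.astype(np.float32)))
A=back(m,e,.062)[:2]
print(len(red),R,len(wl),wl.min(0),wl.max(0),c,d,"disc",e,ax,A)
f=A-R[:2]; print("dist",np.linalg.norm(f),"off yaw from disc",np.arctan2(*(-f)[::-1])%(2*np.pi))
print("pointer yaw",np.arctan2(d[1],d[0])%np.pi)
wh=[(x-A)@d for x in P]; print("perp off of disc centre from line",np.cross(d,A-c))
# console edges: left edge (244,187)-(300,73)?
E
```

```text
97 [ 0.59892031 -0.10780862  0.058     ] 148 [315. 158.] [321. 182.] [ 0.63103454 -0.087749  ] [ 0.59321786 -0.80504197] disc (317.1642150878906, 178.56094360351562) (52.16323471069336, 54.50038146972656) [ 0.63831962 -0.09764538]
dist 0.040689030511082185 off yaw from disc 3.3940440678747654
pointer yaw 2.205846446933273
perp off of disc centre from line -5.915926912898432e-06<stdin>:15: DeprecationWarning: Arrays of 2-dimensional vectors are deprecated. Use arrays of 3-dimensional vectors instead. (deprecated in NumPy 2.0)
```

Request:
{"method": "arm_command", "body": {
  "commands": "0.5 -0.006 -0.003 0.5 0 0 0.0105;0.5 -0.006 -0.003 0.5 0 0 0.0105;0.5 -0.006 -0.003 0.655 0 0 0.0105;0.5 -0.006 -0.003 0.655 0 0 0.0105;0 -0.006 -0.003 0.655 0 0 0.0105;0 -0.006 -0.003 0.655 0 0 0.0105;0 -0.006 -0.003 0.655 0 0 0.0105;0 -0.006 -0.003 0.655 0 0 0.0105",
  "force": 30
}}

```text
clock: 3.52
tool_pos: [0.6403, -0.0989, 0.0871]
eef_rot: [0.002, 0.451, 0.892, 0.001]
contact_force: [4.4, 4.6, 2.7]
finger_gap: 0.128
gripper_force: 33.7
```

Request:
{"method": "arm_command", "body": {
  "commands": "0 -0.009 0.003 -0.01 0 0 0;0 -0.009 0.003 -0.01 0 0 -0.024;0 -0.009 0.003 -0.01 0 0 -0.05;0 -0.009 0.003 -0.01 0 0 -0.075;0 -0.009 0.003 -0.01 0 0 -0.1;0 -0.009 0.003 -0.01 0 0 -0.125;0 -0.009 0.003 -0.01 0 0 -0.15;0 -0.009 0.003 -0.01 0 0 -0.175;0 -0.009 0.003 -0.01 0 0 -0.1885;0 -0.009 0.003 -0.01 0 0 -0.1885"
}}

```text
clock: 4.78
tool_pos: [0.6411, -0.0973, 0.0873]
eef_rot: [0.001, -0.124, 0.992, 0.002]
contact_force: [8.0, 22.9, -13.6]
finger_gap: 0.127
gripper_force: 31.6
```

Request:
{"method": "arm_command", "body": {
  "commands": "0 0 0 0 0 0 0;0 0 0 0 0 0 0"
}}

```text
clock: 5.03
tool_pos: [0.6412, -0.0973, 0.0873]
eef_rot: [0.001, -0.124, 0.992, 0.002]
contact_force: [8.3, 22.6, -14.0]
finger_gap: 0.132
gripper_force: 31.6
```

Request:
{"method": "arm_command", "body": {
  "commands": "0.5 0 0 0 0 0 0;0.5 0 0 0 0 0 0;0.5 0 0 0 0 0 0;0.5 0 0 -0.5 0 0 0;0.5 0 0 -0.6 0 0 0;0.5 0 0 -0.6 0 0 0;0.5 0 0 -0.6 0 0 0;0.5 0 0 -0.6 0 0 0"
}}

```text
clock: 6.02
tool_pos: [0.6402, -0.101, 0.2359]
eef_rot: [-0.001, -0.124, 0.992, 0.0]
contact_force: [-0.4, 0.7, -0.3]
finger_gap: 0.5
gripper_force: 0.0
```

```bash
python3 - <<'E'
from h import *
from workcell import env,camera
import cv2
m=camera_model("wrist"); im=camera("wrist"); s=env.sense(); np.save("w2.npy",m,allow_pickle=True)
print(s["tool_pos"],s["eef_rot"],s["joint_pos"],s["contact_force"])
cv2.imwrite("pics/w2.png",im)
p=[.60156,.0479,.2461]
for X in ((-.041,-.15,.058),(0,-.15,.084),(-.132,.036,.094),(-.132,-.036,.094)): print(X,px(m,W(p,X)))
E
```

```text
[ 0.64014812 -0.10091532  0.23555955] [-1.02521369e-03 -1.23623597e-01  9.92328545e-01  4.63010387e-04] [-2.58257041e-01  5.36736659e-01  1.51175659e+00  1.06263057e-04
  1.09534726e+00 -2.07698361e+00] [ 0.15871212 -0.29276291 -0.03324091]
(-0.041, -0.15, 0.058) [321.71960768 132.83828822]
(0, -0.15, 0.084) [321.87097429 184.9539341 ]
(-0.132, 0.036, 0.094) [579.56359921  11.3105877 ]
(-0.132, -0.036, 0.094) [481.72580505   9.42200417]
```

View pics/w2.png

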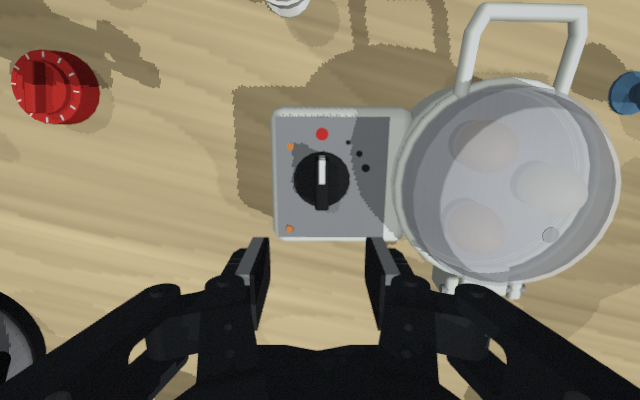

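The pointer now faces the red dot, with the dot at (322,134) and the pointer line at x≈322. The lid's bar runs from about (482,9) to (588,12). I'll measure the remaining error and the bar.

```bash
python3 - <<'E'
from h import *
import cv2
m=np.load("w2.npy",allow_pickle=True).item(); im=cv2.imread("pics/w2.png").astype(int)
b,g,r=im[...,0],im[...,1],im[...,2]
def cen(M,x0,x1,y0,y1):
    Q=np.zeros(M.shape,bool);Q[y0:y1,x0:x1]=M[y0:y1,x0:x1]; v,u=np.nonzero(Q); return np.c_[u,v].astype(float)
red=cen((r>150)&(g<80),308,336,122,146); R=back(m,red.mean(0),.058)
wl=cen((r>150)&(g>150)&(b>150),312,332,157,190)
P=np.array([back(m,q,.084)[:2] for q in wl[wl[:,1]>160]]); c=P.mean(0); d=np.linalg.svd(P-c)[2][0]
dk=cen((r<50)&(g<50)&(b<50),290,355,145,212); e,ax,an=cv2.fitEllipse(cv2.convexHull(dk.astype(np.float32)))
A=back(m,e,.062)[:2]; f=R[:2]-A
print(R,A,e,"off",np.arctan2(f[1],f[0])%(2*np.pi),np.linalg.norm(f),"ptr",np.arctan2(d[1],d[0])%np.pi+np.pi)
w=cen((r>165)&(g>165)&(b>150),486,580,0,26); 
B=np.array([back(m,q,.096)[:2] for q in w]); cc=B.mean(0); dd=np.linalg.svd(B-cc)[2][0]
print(len(w),w.min(0),w.max(0),"bar",cc,"dir",np.arctan2(dd[1],dd[0])%np.pi,"cooker yaw",np.arctan2(dd[1],dd[0])%np.pi-np.pi/2)
# console left edge straight line (275,120)-(277,235)
a1=back(m,(275,125),.055);a2=back(m,(278,230),.055);print("console yaw",np.arctan2(*(a2-a1)[:2][::-1]))
E
```

```text
[ 0.59902668 -0.10753936  0.058     ] [ 0.63856698 -0.09801031] (320.9710998535156, 179.7086181640625) off 3.378079033149067 0.040672322207819 ptr 3.3924390269799165
1474 [486.   3.] [579.  25.] bar [0.47483497 0.01604697] dir 1.811400837642393 cooker yaw 0.24060451084749634
console yaw 0.24449409995305374
```

Request:
{"method": "arm_command", "body": {
  "commands": "0.4 0.529 0.616 0 0 0 0.2505;0.4 0.529 0.616 0 0 0 0.2505;0.4 0.529 0.616 0 0 0 0.2505;0.4 0.529 0.616 0 0 0 0.2505;0.4 0.529 0.616 0 0 0 0.2505;0.4 0.529 0.616 0 0 0 0.2505;0.4 0.529 0.616 0 0 0 0.2505;0.4 0.529 0.616 0 0 0 0.2505;0.4 0.529 0.616 0 0 0 0.2505;0.4 0.529 0.616 0 0 0 0.2505"
}}

```text
clock: 7.32
tool_pos: [0.4743, 0.0159, 0.2361]
eef_rot: [-0.001, 0.615, 0.788, -0.0]
contact_force: [-0.1, -0.3, -0.2]
finger_gap: 0.399
gripper_force: 0.0
```

Request:
{"method": "arm_command", "body": {
  "commands": "0.4 0 0 0 0 0 0"
}}

```text
clock: 7.45
tool_pos: [0.4745, 0.0159, 0.2365]
eef_rot: [-0.0, 0.615, 0.789, -0.0]
contact_force: [0.1, 0.1, -0.8]
finger_gap: 0.402
gripper_force: 0.0
```

```bash
python3 - <<'E'
from h import *
from workcell import env,camera
from scipy.spatial.transform import Rotation as Ro
import cv2
m=camera_model("wrist"); im=camera("wrist"); s=env.sense()
print(s["tool_pos"],s["joint_pos"])
R=Ro.from_quat(s["eef_rot"],scalar_first=True).as_matrix(); print(R.round(4), "y yaw",np.arctan2(R[1,1],R[0,1]))
t=np.array([.4743,.016,.092])-s["tool_pos"]; print("shift norm",R.T@t/.25)
cv2.imwrite("pics/w3.png",im)
p=[.60156,.0479,.2461]
for X in ((-.132,.036,.094),(-.132,-.036,.094)): print(X,px(m,W(p,X)))
E
```

```text
[0.47452005 0.01591888 0.23662908] [-1.05765017e-01  2.93512575e-01  1.92905472e+00  1.26830873e-04
  9.19814883e-01 -3.52224264e-01]
[[-2.439e-01  9.698e-01 -8.000e-04]
 [ 9.698e-01  2.439e-01  2.000e-04]
 [ 4.000e-04 -7.000e-04 -1.000e+00]] y yaw 0.24638248169957813
shift norm [ 3.17028433e-04 -3.65885487e-04  5.78516897e-01]
(-0.132, 0.036, 0.094) [316.95860196 143.05846202]
(-0.132, -0.036, 0.094) [316.96249726 229.31754494]
```

View pics/w3.png

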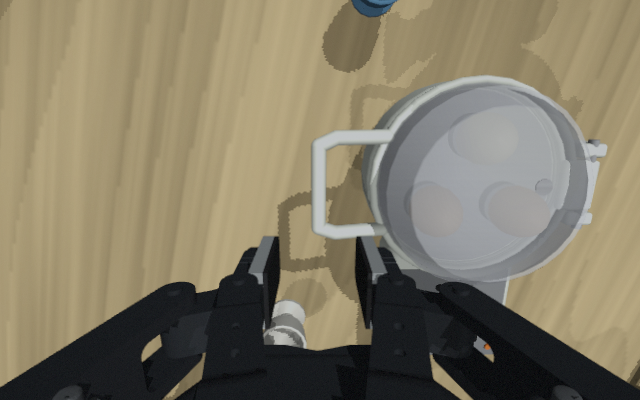

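The bar stands at x≈319, running from row 137 to 235, about 1 mm off the jaw plane, and its middle sits under the jaws. I'll descend and grip it.

Request:
{"method": "arm_command", "body": {
  "commands": "0.4 0 0.003 0.25 0 0 0;0.4 0 0.003 0.42 0 0 0;0.4 0 0.003 0.52 0 0 0;0.4 0 0.003 0.578 0 0 0;0.4 0 0.003 0.578 0 0 0;0 0 0.003 0.578 0 0 0;0 0 0.003 0.578 0 0 0;0 0 0.003 0.578 0 0 0;0 0 0.003 0.578 0 0 0",
  "force": 60
}}

```text
clock: 8.62
tool_pos: [0.4753, 0.016, 0.0935]
eef_rot: [0.0, 0.615, 0.788, 0.0]
contact_force: [-3.6, -2.4, 8.2]
finger_gap: 0.12
gripper_force: 58.7
```

```bash
cat > lift.py <<'E'
from h import *
from workcell import env
from scipy.spatial.transform import Rotation as Ro
s=env.sense(); print({k:np.round(s[k],4) for k in("tool_pos","joint_pos","contact_force","ft_torque","finger_gap","gripper_force")})
R=Ro.from_quat(s["eef_rot"],scalar_first=True); hi=np.array([.698,.0722,.08]); ax=np.array([-np.sin(.245),np.cos(.245),0])
d=s["tool_pos"]-hi; f=-np.array([np.cos(.245),np.sin(.245),0])
print("r",d@f,d[2],"tool in cooker: z tilt",R.as_matrix()[:,2])
for a in np.arange(5,50,5):
    q=Ro.from_rotvec(ax*np.radians(a)); t=hi+q.apply(d)-s["tool_pos"]
    print(a,(R.inv().apply(t)/.25).round(4),((R.inv()*q*R).as_rotvec()/(2*np.pi)).round(4))
E
python3 lift.py
```

```text
{'tool_pos': array([0.4753, 0.016 , 0.0935]), 'joint_pos': array([-1.0540e-01,  5.2340e-01,  2.0699e+00, -2.0000e-04,  5.4760e-01,
       -3.5040e-01]), 'contact_force': array([-3.6325, -2.4496,  8.1727]), 'ft_torque': array([-0.3909,  0.7429, -0.0112]), 'finger_gap': np.float64(0.1198), 'gripper_force': np.float64(58.7061)}
r 0.2297262526647985 0.01351304010335641 tool in cooker: z tilt [ 7.31689413e-04 -1.73010366e-04 -9.99999717e-01]
5 [-0.      0.0083 -0.0799] [ 0.0139  0.     -0.    ]
10 [-1.000e-04  2.350e-02 -1.587e-01] [ 0.0278  0.     -0.    ]
15 [-1.00e-04  4.55e-02 -2.36e-01] [ 0.0417  0.     -0.    ]
20 [-1.00e-04  7.41e-02 -3.11e-01] [ 0.0556  0.     -0.    ]
25 [-1.000e-04  1.092e-01 -3.832e-01] [ 0.0694  0.     -0.    ]
30 [-2.000e-04  1.504e-01 -4.521e-01] [ 0.0833  0.     -0.    ]
35 [-2.000e-04  1.975e-01 -5.172e-01] [ 0.0972  0.     -0.    ]
40 [-2.000e-04  2.501e-01 -5.778e-01] [ 0.1111  0.     -0.    ]
45 [-3.000e-04  3.078e-01 -6.337e-01] [ 0.125  0.    -0.   ]
```

Request:
{"method": "arm_command", "body": {
  "commands": "0 0 0.0036 -0.04 0.0069 0 0;0 0 0.0083 -0.08 0.0139 0 0;0 0 0.0155 -0.1195 0.0208 0 0;0 0 0.0235 -0.1587 0.0278 0 0;0 0 0.034 -0.1975 0.0347 0 0;0 0 0.0455 -0.236 0.0417 0 0;0 0 0.059 -0.274 0.0486 0 0;0 0 0.0741 -0.311 0.0556 0 0;0 0 0.0741 -0.311 0.0556 0 0"
}}

```text
clock: 9.75
tool_pos: [0.493, 0.0204, 0.1711]
eef_rot: [-0.107, 0.606, 0.776, -0.138]
contact_force: [-3.9, -2.6, 1.6]
finger_gap: 0.112
gripper_force: 59.1
```

```bash
cat >> lift.py <<'E'
print("angle est deg",np.degrees(np.arctan2(d[2],d@f)-np.arctan2(.014-.0,.230)),"r",np.hypot(d@f,d[2]),"tilt",np.degrees(np.arccos(-R.as_matrix()[2,2])))
E
python3 lift.py
```

```text
{'tool_pos': array([0.493 , 0.0204, 0.1711]), 'joint_pos': array([-0.0447,  0.5276,  1.7829, -0.1073,  1.17  , -0.2312]), 'contact_force': array([-3.9416, -2.5544,  1.6107]), 'ft_torque': array([-0.4677,  0.4625,  0.1707]), 'finger_gap': np.float64(0.1122), 'gripper_force': np.float64(59.1436)}
r 0.2114132866694764 0.09108320416880485 tool in cooker: z tilt [-0.33300217 -0.08381246 -0.93919382]
5 [-0.      0.008  -0.0799] [ 0.0139  0.     -0.    ]
10 [-1.000e-04  2.300e-02 -1.589e-01] [ 0.0278  0.     -0.    ]
15 [-1.000e-04  4.470e-02 -2.362e-01] [ 0.0417  0.     -0.    ]
20 [-2.000e-04  7.320e-02 -3.113e-01] [ 0.0556  0.     -0.    ]
25 [-2.000e-04  1.080e-01 -3.837e-01] [ 0.0694  0.     -0.    ]
30 [-3.000e-04  1.491e-01 -4.527e-01] [ 0.0833  0.     -0.    ]
35 [-3.000e-04  1.960e-01 -5.179e-01] [ 0.0972  0.     -0.0001]
40 [-4.000e-04  2.484e-01 -5.788e-01] [ 1.111e-01  0.000e+00 -1.000e-04]
45 [-4.000e-04  3.059e-01 -6.349e-01] [ 1.25e-01  0.00e+00 -1.00e-04]
angle est deg 19.82455994279244 r 0.23019932202777313 tilt 20.083393477511986
```

Request:
{"method": "arm_command", "body": {
  "commands": "0 0 0.0036 -0.04 0.0069 0 0;0 0 0.008 -0.08 0.0139 0 0;0 0 0.0152 -0.1195 0.0208 0 0;0 0 0.023 -0.1589 0.0278 0 0;0 0 0.0335 -0.1975 0.0347 0 0;0 0 0.0447 -0.2362 0.0417 0 0;0 0 0.0585 -0.274 0.0486 0 0;0 0 0.0732 -0.3113 0.0556 0 0;0 0 0.09 -0.348 0.0625 0 0;0 0 0.108 -0.3837 0.0694 0 0"
}}

```text
clock: 11.0
tool_pos: [0.5498, 0.0345, 0.2522]
eef_rot: [-0.236, 0.569, 0.728, -0.302]
contact_force: [-1.4, -2.1, 1.2]
finger_gap: 0.113
gripper_force: 59.5
```

Request:
{"method": "arm_command", "body": {
  "commands": "0 0 0 0 0 0 0;0 0 0 0 0 0 0;0 0 0 0 0 0 0"
}}

```text
clock: 11.38
tool_pos: [0.5495, 0.0345, 0.2519]
eef_rot: [-0.235, 0.569, 0.728, -0.302]
contact_force: [-3.8, -2.6, 4.9]
finger_gap: 0.116
gripper_force: 59.7
```

```bash
python3 lift.py | sed -n '1,2p;$p'; python3 - <<'E'
from workcell import camera
import cv2,numpy as np
a=camera("scene")[120:290,200:400];b=camera("top")[110:250,220:420]
cv2.imwrite("pics/fin.png",np.hstack([cv2.resize(a[:140],(400,280)),cv2.resize(b,(400,280))]))
E
```

```text
{'tool_pos': array([0.5495, 0.0345, 0.2519]), 'joint_pos': array([ 0.0133,  0.6846,  1.3746, -0.1699,  1.8501, -0.2123]), 'contact_force': array([-3.8105, -2.6402,  4.8612]), 'ft_torque': array([-0.3934,  0.582 ,  0.2268]), 'finger_gap': np.float64(0.1164), 'gripper_force': np.float64(59.708)}
r 0.15322221575868852 0.17187876899368093 tool in cooker: z tilt [-0.68582375 -0.17168109 -0.70722796]
angle est deg 44.801156105538745 r 0.23025932908958374 tilt 44.99018037995216
```

View pics/fin.png

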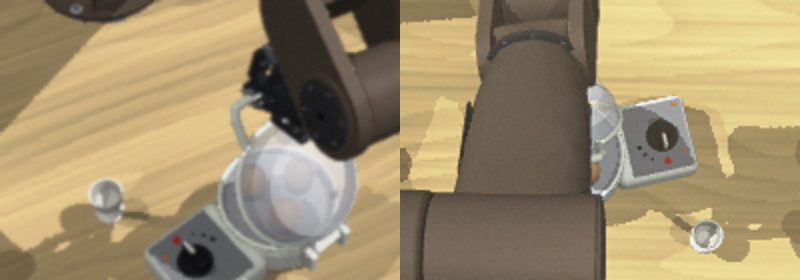

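The lid is held at about 45°: the bar is between the fingers at (255,100) in the left panel. The pointer faces the red dot, and nothing has been disturbed. I'm handing it in.

```bash
python3 -c "
from workcell import env
print(env.sign_off())"
```

```text
the job is handed in; nothing more can be done
None
```

I turned the dial to the red off dot (about 0.01 rad off by the camera), then raised the lid and handed the job in with the gripper still holding it by its bar at about 45°, at 11.4 s of the 50 s allowed; the hand-in returned no verdict.

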